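# Build up a valve stack and hold its cover over the bolt holes

### The arm

A 6-joint arm with a two-finger parallel gripper is mounted at the origin on the work surface. World frame = base frame: x ahead of the robot, y to its left, z up, the work surface at z = 0. Lengths are in m, angles in degrees, forces in N, time in s.
With the tool pointing down it reaches from about 0.25 to 0.725 m from the base axis. Payload 9.7 kg.
Tool frame: the origin (TCP) lies at the very end of the fingers, on their centre line; the grasp point (between the pads) lies 19 mm behind it; y points along the fingers, x is the direction in which the jaws open and shut, and the axes are right-handed (so a half turn about y gives the same grasp; the last joint's range is limited). The gripper opens to 85 mm and grips with 20 to 120 N. Pads are 22 mm wide; open, the fingers measure 114 mm over their backs; the gripper's body (76 mm by 85 mm) begins 54 mm behind the grasp point. The pads swing forward as they close: fully open they stand 13 mm farther back than shut.
Start: joints at [65.89, 4.979, 10.078, 95.1, 0, 90], TCP at [0.225, 0.502, 0.231] pointing down, gripper open.
Joint ranges: [-179.16, 179.16], [-48.56, 103.87], [-65.8, 70.77], [-126.05, 130.52], [-82.76, 87.17], [-180, 180]. Speed limits (degrees/s): [127.2, 127.2, 147.25, 180, 180, 180].

### API

Orientations are given as [roll, pitch, yaw] about the fixed x, y, z axes, in that order (R = Rz(yaw) Ry(pitch) Rx(roll)).
In Python, from workcell import bot gives the robot as it stands.
- The arm moves only by the shell command python3 -m jog 'ROWS' [FORCE]. ROWS is JSON, a list of rows, each a list of 7 numbers: the closure, from 0 (fully open) to 1 (shut), then the shift along the world's x, y, z in units of 25 mm (1.0 is 25 mm), then the turn, a rotation vector about the world's x, y, z in units of 5 degrees (1.0 is 5 degrees). A call has 1 to 5 rows; each row is the pose to reach, as a shift and turn from the pose commanded when the call began; what a row does not reach only later rows make up. A row lasts 1/10 s, in which the tool goes at most 50 mm and 8.59 degrees, less where a joint would pass 70% of its speed; a pose out of reach is approached as far as the arm can. A call with a gripper value outside its range is refused whole. The fingers move at their own pace and stop on an object; FORCE is the grip in N (left out, the last holds). Time passes only in rows, so rows that repeat a pose let the fingers close. It gives the time, the measured TCP pose, the force and the opening at its end, in the units of the state.
- bot.get_obs(): the state, without advancing time (a new reading comes with each control period).
- bot.camera(name): name is "scene" or "top" or "wrist"; returns (picture, depth): 480x640x3 uint8, red, green, blue; 480x640 float32, m along the optical axis (not along the pixel's ray), 0 where there is no reading.
- bot.camera_model(name): a dict with "fx", "fy", "cx", "cy" (pixels), "rvec" (rotation vector, rad) and "tvec" (3), from world to camera coordinates, as OpenCV has them; the wrist camera has in their place "tool_from_camera" (4x4, takes a point from camera to tool coordinates, whose origin is the TCP and whose axes are the tool frame's). Camera axes: x right, y down, z forward; pixel columns grow to the right and rows downward; lengths in m; the calibration is good to about 2 mm. A picture is of the moment at which its call begins: read the wrist's pose just before it. camera_model takes no time and is no camera call.
- bot.job_done(): hands the job in, once; it reports no verdict.
Trained networks look in the newest picture that a camera, given by its name, has taken for a name from the list of things; names that differ only in an ending like _2 or _b are one class to them, and where a whole thing is asked for, a point or a joint stands for the part that bears it (a point fixed in the world has none). Each returns a list of dicts, best first, with "conf" (0 to 1); they miss things now and then, are a little off and sometimes report something else, mostly with a low value. They report only what shows in the picture. A call takes as long as a camera call. They do not tell look-alikes from the thing itself.
- bot.regions_of(camera, label): "pixels" (480x640 bool, what is visible of it) and "point" ([row, column] in pixels, amid what is visible of it).
The state is a dict: "time": time; "q": joint angles; "qd": joint speeds; "joint_efforts": joint torques, N m; "ee_pos": TCP position; "tcp_rot": TCP orientation; "wrist_force": force on the tool from outside, world axes, zero at the start; "torque": the same for the moment, N m; "opening": finger opening in m.
Only numpy, scipy, OpenCV 4.12 (cv2) and the standard library are available. Lean on these libraries where they do the work, as an engineer would, in place of code of your own. Each camera call takes 0.05 s, during which the arm holds its last target. There are 200 camera calls.

### The job

Build up the hydraulic valve stack: set the red module squarely on the pad of the green base manifold, let go of it, then set the silver module squarely on top of the red one and let go of it too, placing both rather than dropping them. Then pick up the brass cover plate by its white lug and finish holding it there, level and still, hovering about 15 mm above the silver module without touching it, its four holes lined up over the module's threaded holes so that I can start the bolts; do not put it down or let go. Leave the bolt tray, wrench and caliper alone.

Things in the scene. Friction and masses are not known exactly. Their poses are not given: they have to be found in the camera images.
- pad (a point): centre of the top face of the machined pale pad on the fixed green base manifold. The manifold is a block 84 (x) x 124 (y) x 47 mm high standing on the mat (two brass port stubs, 12 mm long, low on its -x side); the pad on it is 60 (x) x 96 (y) mm and 3 mm high, so its face is 50 mm above the mat (53 mm above the table, the mat being 3 mm thick). z up, x along the pad's short side. The manifold's place and yaw vary.
- red_module: red valve module, a closed block 60 (its x) x 96 (its y) x 40 mm high, about 0.5 kg, with a stub (22 mm diameter, 12 mm long) on the middle of each short end face (+y and -y). Origin: centre of its underside; z up. The same either way round. Starts flat on the mat; grip it across its 60 mm, along x.
- silver_module: bare silver valve module, a closed block 60 (its x) x 96 (its y) x 40 mm high, about 0.5 kg, with a stub (22 mm diameter, 12 mm long) on the middle of each short end face (+y and -y). Origin: centre of its underside; z up. The same either way round. Starts flat on the mat; grip it across its 60 mm, along x. In its top, four threaded holes (5 mm black spots) at x = +-18, y = +-36 mm.
- cover: brass-coloured cover plate 60 (its x) x 96 (its y) x 10 mm thick, about 0.3 kg, with four 13 mm through holes at x = +-18, y = +-36 mm. On its middle stands a white lifting lug, 20 (x) x 36 (y) mm, whose top is 48 mm above the plate's underside (38 mm above its upper face): grip this across its 20 mm, along x. Origin: centre of the plate's underside; z up. Starts flat on the mat, lug up. Either way round fits.
- cover_hole_a (a point): cover plate's hole at its +x, +y corner, at the underside of the plate
- cover_hole_b (a point): cover plate's hole at its -x, -y corner, at the underside of the plate
- silver_hole_a (a point): mouth of the silver module's threaded hole at its +x, +y corner (in its top face)
- silver_hole_b (a point): mouth of the silver module's threaded hole at its -x, -y corner (in its top face)
- bolt_tray: bystander: orange tray of bolts, 100 x 130 x 35 mm high, loose on the mat; origin at the centre of its underside
- wrench: bystander: steel wrench lying loose on the mat beyond the work; origin at its underside, x along its length
- caliper: bystander: blue brake caliper, 70 x 130 x 72 mm high, loose on the mat at the far side; origin at the centre of its underside
Not all that is in view belongs to the job. There is more than one size of the silver_module; the one meant has the size given above. Of the things that look like the part that bears pad, the smaller one is meant.

How it is judged:
By the outcome, as a careful person would: the job done as asked, in the order asked, and still so for the second after the job is handed in, while the arm keeps its last pose, push and grip.
It also fails if it takes over 64 s, if anything falls off the work surface, if the arm or the gripper's body presses on something with over 40 N, if the wrist force passes 120 N, or if a joint passes its speed limit or range.

## Working session

There is one attempt and no reset: what is moved stays moved. The work goes in short steps, Python scripts to look and compute and a shell command to move; the robot and the scene stay as the last step left them, time stands still between calls to the robot, and variables do not carry over. Pictures are saved under pics/ and viewed, about 8 in all and at most 12, crops included, and the job is handed in when it is done.

```bash
mkdir -p pics; ls
python3 - <<'E'
from workcell import bot
import cv2,numpy as np
o=bot.get_obs();print({k:np.round(v,3).tolist() for k,v in o.items()})
for c in("scene","top"):
    p,d=bot.camera(c);cv2.imwrite(f"pics/{c}0.png",p[:,:,::-1]);np.savez(f"pics/{c}0",p=p,d=d)
    print(bot.camera_model(c))
    for l in("pad","red_module","silver_module","cover","bolt_tray","wrench","caliper"):
        print(c,l,[(round(r["conf"],2),np.round(r["point"]).tolist(),int(r["pixels"].sum())) for r in bot.regions_of(c,l)])
E
```

```text
pics
{'time': 0.0, 'q': [65.891, 5.012, 10.033, 95.1, -0.001, 90.002], 'qd': [-0.003, 0.013, 0.022, -0.009, 0.017, -0.035], 'joint_efforts': [-0.0, -52.039, 46.48, 0.016, -0.0, -0.0], 'ee_pos': [0.225, 0.502, 0.231], 'tcp_rot': [-90.001, 0.079, 65.889], 'wrist_force': [1.157, 0.36, 0.21], 'torque': [0.008, 0.022, 0.02], 'opening': 0.086}
{'fx': 586.3716085333322, 'fy': 586.3716085333322, 'cx': 318.87095516234, 'cy': 233.7164279925312, 'rvec': array([ 2.14289228,  1.49707743, -0.44199432]), 'tvec': array([-0.18055559, -0.32471811,  1.53010025])}
scene pad [(0.78, [115.0, 385.0], 3385), (0.63, [340.0, 441.0], 838), (0.59, [271.0, 326.0], 2672)]
scene red_module [(0.78, [197.0, 404.0], 1336)]
scene silver_module [(0.64, [280.0, 151.0], 1689), (0.56, [187.0, 132.0], 2276)]
scene cover [(0.58, [357.0, 199.0], 1436)]
scene bolt_tray []
scene wrench [(0.75, [337.0, 438.0], 789)]
scene caliper [(0.88, [385.0, 315.0], 3020), (0.32, [267.0, 473.0], 3182)]
{'fx': 440.47904236433817, 'fy': 440.47904236433817, 'cx': 311.20013296075115, 'cy': 236.93970206576518, 'rvec': array([ 2.14412279, -2.13131396,  0.20015028]), 'tvec': array([0.00392767, 0.46020173, 0.97691854])}
top pad [(0.78, [371.0, 169.0], 5103), (0.77, [204.0, 309.0], 2083)]
top red_module [(0.94, [254.0, 205.0], 1428), (0.61, [173.0, 431.0], 991)]
top silver_module [(0.95, [245.0, 458.0], 1208), (0.82, [370.0, 467.0], 2825)]
top cover [(0.94, [173.0, 432.0], 1028)]
top bolt_tray [(0.63, [167.0, 188.0], 2594), (0.41, [172.0, 431.0], 899)]
top wrench [(0.58, [121.0, 249.0], 561)]
top caliper [(0.76, [117.0, 358.0], 1794), (0.44, [248.0, 460.0], 1158)]
```

View pics/top0.png

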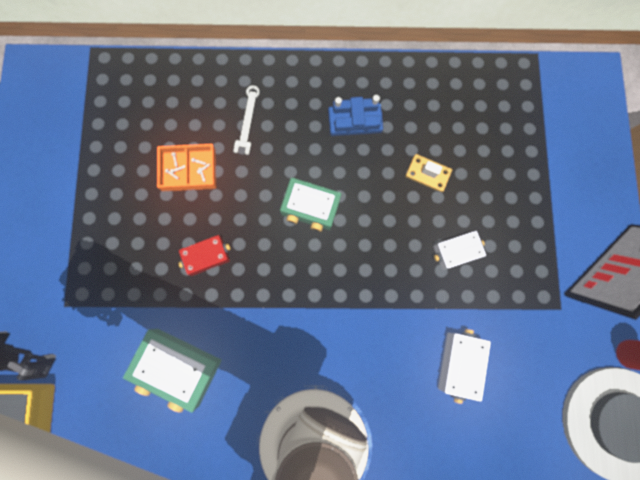

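View pics/scene0.png

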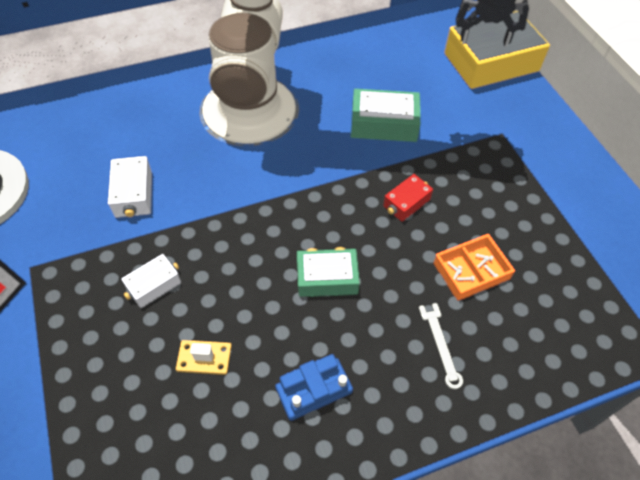

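Top view, [col,row]. Candidates:
- **Silver:** [460,249] on the mat, or the bigger one at [467,368].
- **Green manifold:** [310,203], the smaller, or the bigger one at [170,370].
- **Red:** only [205,254].
- **Cover:** [430,172]. 

I'll measure the sizes to choose between them.

```bash
cat > h.py <<'E'
from workcell import bot
import cv2,numpy as np
from scipy.spatial.transform import Rotation as R
def extr(name,o=None):
    "world_from_camera"
    m=bot.camera_model(name);T=np.eye(4)
    if name=="wrist":
        o=o or bot.get_obs();T[:3,:3]=R.from_euler("xyz",o["tcp_rot"],degrees=True).as_matrix();T[:3,3]=o["ee_pos"]
        return m,T@np.array(m["tool_from_camera"])
    T[:3,:3]=cv2.Rodrigues(np.array(m["rvec"]))[0];T[:3,3]=m["tvec"]
    return m,np.linalg.inv(T)
def world(m,T,d):
    v,u=np.mgrid[:480,:640]
    c=np.stack([(u-m["cx"])/m["fx"]*d,(v-m["cy"])/m["fy"]*d,d],-1)
    return c@T[:3,:3].T+T[:3,3]
def onplane(m,T,uv,z):
    r=np.c_[(uv[:,0]-m["cx"])/m["fx"],(uv[:,1]-m["cy"])/m["fy"],np.ones(len(uv))]@T[:3,:3].T
    return T[:3,3]+r*((z-T[2,3])/r[:,2])[:,None]
def rect(m,T,mask,z):
    "largest blob of mask projected on plane z: centre, (short,long) mm, yaw of the short side (object x) in (-90,90]"
    n,l,s,_=cv2.connectedComponentsWithStats(mask.astype(np.uint8))
    k=1+np.argmax(s[1:,4]);b=(l==k)
    cs,_=cv2.findContours(b.astype(np.uint8),cv2.RETR_EXTERNAL,cv2.CHAIN_APPROX_NONE)
    w=onplane(m,T,max(cs,key=len)[:,0].astype(float),z)[:,:2]
    (c,(a,bb),t)=cv2.minAreaRect((w*1000).astype(np.float32))
    if a>bb:a,bb,t=bb,a,t+90
    return np.round(c,1),round(a,1),round(bb,1),round((t+90)%180-90,1)
E
python3 - <<'E'
from h import *
m,T=extr("top");f=np.load("pics/top0.npz");p,d=f["p"],f["d"];W=world(m,T,d)
for n,(r,c),zt in[("red",(254,205),.043),("silver",(249,460),.043),("SILVER2",(368,467),None),("pad",(203,310),.053),("PAD2",(370,170),None),("cover",(172,430),.013),("lug",(169,431),.051),("mat",(260,330),.003),("tray",(167,188),.038)]:
    z=np.median(W[r-2:r+3,c-2:c+3,2]) if n!='cover' else W[185,440,2]
    zz=zt or z
    k=np.zeros((480,640),bool);k[r-50:r+50,c-50:c+50]=1
    k&=abs(W[...,2]-z)<.004
    print(n,"z",round(float(z),4),rect(m,T,k,zz) if n!="mat" else "")
E
```

```text
red z 0.0435 (array([418.2, 253. ]), 61.0, 96.1, 21.6)
silver z 0.0437 (array([ 434.4, -339. ]), 59.3, 97.7, 18.5)
SILVER2 z 0.0549 (array([ 175.2, -333.9]), 81.7, 128.2, 77.7)
pad z 0.053 (array([542. ,   8.3]), 83.8, 123.0, -17.5)
PAD2 z 0.0679 (array([167.8, 305.7]), 112.5, 164.6, -24.9)
cover z 0.0019 (array([ 632. , -284.7]), 247.8, 260.1, 88.7)
lug z 0.0501 (array([ 627.6, -279.5]), 22.3, 35.5, -27.4)
mat z 0.0042 
tray z 0.0207 (array([623.3, 328.4]), 34.9, 35.6, -33.4)
```

Sizes settle it: red at (418,253) yaw 21.6°, silver at (434,-339) 59x98 mm, manifold at (542,8) 84x123 mm, cover lug at (628,-280). The other silver and green blocks are oversized. I'll go above the red module and look from close by.

```bash
python3 -m jog '[[0,0.97,-1.25,-0.35,0,0,-1.1],[0,1.94,-2.5,-0.7,0,0,-2.2],[0,2.9,-3.75,-1.05,0,0,-3.3],[0,3.86,-4.98,-1.4,0,0,-4.43],[0,4.84,-6.2,-1.4,0,0,-5.5]]' 60
python3 -m jog '[[0,0.97,-1.25,-0.3,0,0,-1.1],[0,1.94,-2.5,-0.7,0,0,-2.2],[0,2.88,-3.76,-1,0,0,-3.36],[0,2.88,-3.76,-1,0,0,-3.36]]'
python3 - <<'E'
from h import *
o=bot.get_obs();m,T=extr("wrist",o);p,d=bot.camera("wrist");W=world(m,T,d)
cv2.imwrite("pics/w1.png",p[:,:,::-1]);print(o["ee_pos"],o["tcp_rot"],o["time"]);print(np.round(m["tool_from_camera"],3),m["fx"])
k=abs(W[...,2]-.043)<.006
print(rect(m,T,k,.043),np.median(W[k][:,2]),k.sum())
E
```

```text
time: 1.3
ee_pos: [0.346, 0.3454, 0.1952]
tcp_rot: [-90.0, 0.1, 38.2]
wrist_force: [1.0, 0.3, 0.2]
opening: 0.0853
time: 1.7
ee_pos: [0.4193, 0.2498, 0.1703]
tcp_rot: [-90.1, 0.1, 21.2]
wrist_force: [-0.3, -0.1, -0.8]
opening: 0.0853
[0.41925993 0.24977678 0.17025891] [-9.00617114e+01  6.35511167e-02  2.11580811e+01] 1.7
[[ 1.     0.001  0.001 -0.001]
 [-0.    -0.315  0.949 -0.142]
 [ 0.001 -0.949 -0.315  0.082]
 [ 0.     0.     0.     1.   ]] 354.12027624212664
(array([418.1, 257.2]), 59.4, 95.6, 21.8) 0.04200982951790633 12239
```

View pics/w1.png

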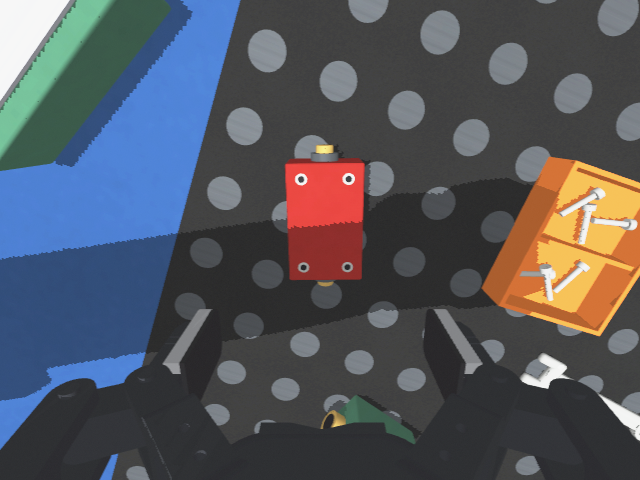

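Red block is alone and clear at [325,220]; the arm was still settling, so I'll settle and re-measure.

```bash
cat >> h.py <<'E'
def look(z,name=None,tol=.006,extra=lambda W,p:True):
    o=bot.get_obs();m,T=extr("wrist",o);p,d=bot.camera("wrist");W=world(m,T,d)
    if name:cv2.imwrite(f"pics/{name}.png",p[:,:,::-1])
    k=(abs(W[...,2]-z)<tol)&extra(W,p)
    print(np.round(o["ee_pos"],4),np.round(o["tcp_rot"],2),"t",o["time"]);print(rect(m,T,k,z),"zmed",np.median(W[k][:,2]))
    return m,T,p,W
E
python3 -m jog '[[0,0,0,0,0,0,0],[0,0,0,0,0,0,0]]'
python3 -c "
from h import *
look(.043)"
```

```text
time: 1.95
ee_pos: [0.4173, 0.2539, 0.1716]
tcp_rot: [-90.0, -0.0, 21.7]
wrist_force: [-0.2, 0.2, 0.2]
opening: 0.0855
[0.4173 0.2539 0.1716] [-8.998e+01 -3.000e-02  2.170e+01] t 1.95
(array([418. , 257.6]), 59.5, 94.9, 21.8) zmed 0.04199448764202118
```

```bash
python3 -m jog '[[0,0.02,0.15,-1.7,0,0,0],[0,0.02,0.15,-3.4,0,0,0],[0,0.02,0.15,-5,0,0,0],[0,0.02,0.15,-6.3,0,0,0],[0,0.02,0.15,-6.38,0,0,0]]'
python3 -m jog '[[0,0,0,0,0,0,0],[1,0,0,0,0,0,0],[1,0,0,0,0,0,0],[1,0,0,0,0,0,0],[1,0,0,0,0,0,0]]' 70
python3 -m jog '[[1,0,0,0,0,0,0],[1,0,0,0,0,0,0],[1,0,0,0.3,0,0,0],[1,0,0,1,0,0,0],[1,0,0,1,0,0,0]]'
```

```text
time: 2.5
ee_pos: [0.4153, 0.2561, 0.008]
tcp_rot: [-90.1, 0.4, 21.7]
wrist_force: [-0.5, -0.3, 0.5]
opening: 0.0853
time: 3.0
ee_pos: [0.4192, 0.2576, 0.0143]
tcp_rot: [-89.9, -0.2, 21.6]
wrist_force: [-1.4, -0.8, 8.1]
opening: 0.0587
time: 3.5
ee_pos: [0.4194, 0.2574, 0.0393]
tcp_rot: [-90.0, -0.2, 21.6]
wrist_force: [0.1, 0.2, -5.1]
opening: 0.0587
```

Red is held (≈5 N). I'll carry it high to a spot from which the wrist camera sees the pad past the held module.

```bash
python3 -m jog '[[1,0,0,1.5,0,0,0],[1,0.2,-0.5,3,0,0,-0.6],[1,0.6,-1.7,4.5,0,0,-1.6],[1,1,-3.2,6,0,0,-2.7],[1,1.4,-4.8,7.3,0,0,-3.9]]'
python3 -m jog '[[1,0.4,-1.7,0.8,0,0,-1.1],[1,0.9,-3.5,1.6,0,0,-2.2],[1,1.4,-5.3,2,0,0,-3],[1,1.9,-7,2.2,0,0,-3.6],[1,2.2,-8.3,2.4,0,0,-3.9]]'
python3 -m jog '[[1,0.14,-0.65,0,0,0,0],[1,0.14,-0.65,0,0,0,0],[1,0.14,-0.65,0,0,0,0]]'
python3 -c "
from h import *
m,T,p,W=look(.053,'w2')
k=(p.min(2)>150)&(abs(W[...,2]-.053)<.008)
print('pad',rect(m,T,k,.053))"
```

```text
time: 4.0
ee_pos: [0.4521, 0.1408, 0.2167]
tcp_rot: [-90.0, -0.0, 1.9]
wrist_force: [0.7, 0.3, -4.3]
opening: 0.0587
time: 4.5
ee_pos: [0.5075, -0.0685, 0.2751]
tcp_rot: [-90.0, -0.0, -17.6]
wrist_force: [0.8, 0.0, -6.0]
opening: 0.0588
time: 4.8
ee_pos: [0.5104, -0.0822, 0.2747]
tcp_rot: [-90.0, 0.1, -17.5]
wrist_force: [-0.8, 0.0, -4.6]
opening: 0.0589
[ 0.5104 -0.0822  0.2747] [-8.999e+01  6.000e-02 -1.746e+01] t 4.8
(array([542.9,  10.7]), 82.6, 120.7, -17.3) zmed 0.05178804017114019
pad (array([543.9,  16.8]), 81.2, 107.6, -17.9)
```

View pics/w2.png

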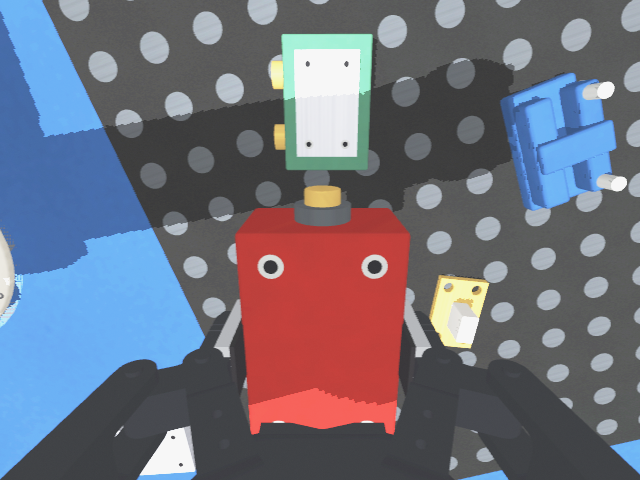

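Manifold is at [328,100] with the pale pad [328,103] on it in full view; red hangs squarely in the jaws. I'll segment the pad alone by saturation.

```bash
cat >> h.py <<'E'
def pad(p,W,z,t=40):
    hsv=cv2.cvtColor(p,cv2.COLOR_RGB2HSV)
    return cv2.morphologyEx(((hsv[...,1]<t)&(hsv[...,2]>90)&(abs(W[...,2]-z)<.01)).astype(np.uint8),cv2.MORPH_OPEN,np.ones((5,5)))
E
python3 -c "
from h import *
m,T,p,W=look(.050)
for t in(25,40,55):print('pad',rect(m,T,pad(p,W,.053,t),.053))
r=cv2.cvtColor(p,cv2.COLOR_RGB2HSV);print(r[130,300],r[130,290],r[60,325],r[60,365])
"
```

```text
[ 0.5103 -0.0817  0.2749] [-8.999e+01  4.000e-02 -1.741e+01] t 4.85
(array([543. ,  10.8]), 83.3, 122.7, -17.3) zmed 0.05167692271641369
pad (array([542.6,  11.2]), 61.0, 94.8, -17.3)
pad (array([542.6,  11.2]), 61.1, 94.8, -17.3)
pad (array([542.5,  11.3]), 61.3, 94.8, -17.3)
[115   6 238] [ 75  91 157] [  0   0 247] [ 80  83 240]
```

```bash
python3 -m jog '[[1,0.4,1.2,-0.5,0,0,0],[1,0.8,2.4,-1.5,0,0,0],[1,1.28,3.68,-2.8,0,0,0.02],[1,1.28,3.68,-4.2,0,0,0.02],[1,1.28,3.68,-5.6,0,0,0.02]]'
python3 -m jog '[[1,0,0,-1.2,0,0,0],[1,0,0,-2.1,0,0,0],[1,0,0,-2.4,0,0,0],[1,0,0,-2.4,0,0,0],[1,0,0,-2.4,0,0,0]]'
python3 -c "
from h import *
o=bot.get_obs();print(o['ee_pos'],o['tcp_rot'])
p,d=bot.camera('top');cv2.imwrite('pics/t2.png',cv2.resize(p[140:260,240:400,::-1],(800,600),interpolation=2))"
```

```text
time: 5.4
ee_pos: [0.5422, 0.0121, 0.1339]
tcp_rot: [-90.0, -0.0, -17.1]
wrist_force: [1.2, 0.3, -5.1]
opening: 0.0585
time: 5.9
ee_pos: [0.543, 0.0103, 0.0767]
tcp_rot: [-90.0, -0.1, -17.3]
wrist_force: [-0.1, -0.2, -5.4]
opening: 0.0588
[0.54300448 0.01029891 0.07667851] [-89.96810366  -0.09317122 -17.27677929]
```

```bash
python3 -m jog '[[1,0,0,-0.15,0,0,0],[1,-0.02,0,-0.3,0,0,0],[1,-0.02,0,-0.4,0,0,0],[1,-0.02,0,-0.45,0,0,0],[1,-0.02,0,-0.45,0,0,0]]'
```

```text
time: 6.45
ee_pos: [0.5419, 0.0098, 0.0644]
tcp_rot: [-90.0, -0.0, -17.3]
wrist_force: [-2.9, -0.9, 1.1]
opening: 0.0588
```

```bash
python3 -m jog '[[0.7,0,0,0,0,0,0],[0,0,0,0,0,0,0],[0,0,0,0,0,0,0],[0,0,0,0,0,0,0],[0,0,0,0.6,0,0,0]]'
python3 -m jog '[[0,0,0,1.5,0,0,0],[0,-0.2,-0.7,3,0,0,0],[0,-0.4,-1.5,4.5,0,0,0],[0,-0.6,-2.2,5.5,0,0,0],[0,-0.6,-2.2,5.5,0,0,0]]'
python3 -m jog '[[0,0,0,0,0,0,0],[0,0,0,0,0,0,0]]'
python3 -c "
from h import *
m,T,p,W=look(.093,'w3')
k=(abs(W[...,2]-.05)<.006);print('manifold visible',rect(m,T,k|(W[...,2]>.08)&(W[...,2]<.1),.05))
"
```

```text
time: 6.95
ee_pos: [0.541, 0.0099, 0.0778]
tcp_rot: [-90.1, 0.2, -17.3]
wrist_force: [-0.3, -0.1, -1.1]
opening: 0.0852
time: 7.45
ee_pos: [0.5279, -0.0467, 0.222]
tcp_rot: [-89.9, -0.4, -17.4]
wrist_force: [-0.5, 0.6, 0.3]
opening: 0.0857
time: 7.65
ee_pos: [0.5267, -0.0448, 0.2158]
tcp_rot: [-90.0, 0.1, -17.3]
wrist_force: [-0.6, -0.2, 0.2]
opening: 0.0854
[ 0.5267 -0.0448  0.2158] [-9.001e+01  6.000e-02 -1.730e+01] t 7.65
(array([540.5,   8.6]), 59.4, 94.5, -17.2) zmed 0.09201072964111195
manifold visible (array([542.4,   8.9]), 83.2, 127.5, -17.3)
```

View pics/w3.png

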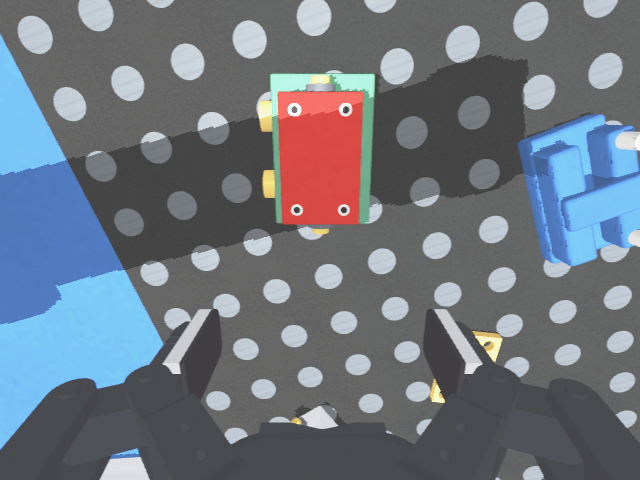

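Red sits on the pad at [320,157], looks aligned; I'll measure it against the manifold's own edges in the same view.

```bash
cat >> h.py <<'E'
def ext(m,T,mask,z,yaw,name):
    "extents (mm) of mask on plane z in a frame turned by yaw, percentiles per band"
    v,u=np.nonzero(mask);w=onplane(m,T,np.c_[u,v].astype(float),z)[:,:2]*1000
    a=np.radians(yaw);q=w@np.array([[np.cos(a),-np.sin(a)],[np.sin(a),np.cos(a)]])
    print(name,"x",np.round(np.percentile(q[:,0],[.5,99.5]),1),"y",np.round(np.percentile(q[:,1],[.5,99.5]),1));return q
E
python3 -c "
from h import *
m,T,p,W=look(.093)
a=ext(m,T,abs(W[...,2]-.092)<.005,.093,-17.3,'red')
h=cv2.cvtColor(p,cv2.COLOR_RGB2HSV)
g=(h[...,0]>55)&(h[...,0]<95)&(h[...,1]>40)&(abs(W[...,2]-.049)<.004)
b=ext(m,T,g,.05,-17.3,'green')
"
```

```text
[ 0.5267 -0.0446  0.2155] [-9.001e+01  9.000e-02 -1.728e+01] t 7.7
(array([540.6,   8.7]), 59.4, 94.4, -17.2) zmed 0.0920207983873556
red x [484.1 543. ] y [122.  216.2]
green x [473.8 556.7] y [111.9 233.5]
```

```bash
python3 -c "
from h import *
for n in('top','scene'):
  m,T=extr(n);p,d=bot.camera(n);W=world(m,T,d);h=cv2.cvtColor(p,cv2.COLOR_RGB2HSV)
  near=np.hypot(W[...,0]-.542,W[...,1]-.01)<.09
  r=near&(abs(W[...,2]-.093)<.005)&((h[...,0]<12)|(h[...,0]>168))&(h[...,1]>100)
  g=near&(h[...,0]>50)&(h[...,0]<95)&(h[...,1]>40)&(abs(W[...,2]-.05)<.004)
  print(n,r.sum(),g.sum())
  if r.sum()>50:ext(m,T,r,.093,-17.3,'red')
  if g.sum()>50:ext(m,T,g,.05,-17.3,'green')
"
```

```text
top 351 181
red x [483.8 543.2] y [178.  213.9]
green x [473.7 556.1] y [178.4 231.2]
scene 1190 528
red x [483.4 546. ] y [119.5 213.8]
green x [474.1 559.1] y [107.7 231. ]
```

All three cameras agree that red sits about 1.5 mm short in x and 3 mm short in y of the pad, so I'll re-grip, lift a little, shift and set it down again.

```bash
python3 -m jog '[[0,0.3,1.1,-1,0,0,0],[0,0.61,2.18,-2.4,0,0,0],[0,0.61,2.18,-4,0,0,0],[0,0.61,2.18,-5.5,0,0,0],[0,0.61,2.18,-6,0,0,0]]'
python3 -m jog '[[0,0,0,0,0,0,0],[0,0,0,0,0,0,0],[1,0,0,0,0,0,0],[1,0,0,0,0,0,0],[1,0,0,0,0,0,0]]'
python3 -m jog '[[1,0,0,0,0,0,0],[1,0,0,0.1,0,0,0],[1,0,0,0.25,0,0,0],[1,0,0,0.25,0,0,0],[1,0,0,0.25,0,0,0]]'
```

```text
time: 8.35
ee_pos: [0.5398, 0.0099, 0.0621]
tcp_rot: [-90.1, 0.3, -17.3]
wrist_force: [-0.2, -0.2, 0.5]
opening: 0.085
time: 8.85
ee_pos: [0.5431, 0.0094, 0.0688]
tcp_rot: [-89.9, -0.2, -17.3]
wrist_force: [-0.9, -0.4, 7.3]
opening: 0.0587
time: 9.35
ee_pos: [0.5421, 0.0094, 0.0725]
tcp_rot: [-90.0, 0.0, -17.3]
wrist_force: [0.2, 0.4, -5.7]
opening: 0.0587
```

```bash
python3 -m jog '[[1,0.085,0.1,0,0,0,0],[1,0.085,0.1,0,0,0,0],[1,0.085,0.1,-0.1,0,0,0],[1,0.085,0.1,-0.2,0,0,0],[1,0.085,0.1,-0.26,0,0,0]]'
python3 -m jog '[[1,0,0,-0.02,0,0,0],[1,0,0,-0.02,0,0,0]]'
```

```text
time: 9.85
ee_pos: [0.5444, 0.012, 0.0687]
tcp_rot: [-90.0, -0.1, -17.3]
wrist_force: [-12.2, 0.6, 27.7]
opening: 0.0587
time: 10.05
ee_pos: [0.5444, 0.012, 0.0687]
tcp_rot: [-90.0, -0.1, -17.3]
wrist_force: [-9.6, 0.5, 19.3]
opening: 0.0588
```

```bash
python3 -m jog '[[1,0,0,0.04,0,0,0],[0.7,0,0,0.04,0,0,0],[0,0,0,0.04,0,0,0],[0,0,0,0.04,0,0,0],[0,0,0,0.5,0,0,0]]'
python3 -m jog '[[0,0,0,1.5,0,0,0],[0,-0.2,-0.7,3,0,0,0],[0,-0.4,-1.5,4.5,0,0,0],[0,-0.6,-2.2,5.5,0,0,0],[0,-0.6,-2.2,5.5,0,0,0]]'
python3 -m jog '[[0,0,0,0,0,0,0],[0,0,0,0,0,0,0]]'
cat >> h.py <<'E'
def check(cams=("wrist","top","scene"),z=.093,yaw=-17.3):
  for n in cams:
    m,T=extr(n);p,d=bot.camera(n);W=world(m,T,d);h=cv2.cvtColor(p,cv2.COLOR_RGB2HSV)
    near=np.hypot(W[...,0]-.542,W[...,1]-.01)<.09
    r=near&(abs(W[...,2]-z)<.005)
    red=near&(abs(W[...,2]-.093)<.005)&((h[...,0]<12)|(h[...,0]>168))&(h[...,1]>100)
    g=near&(h[...,0]>50)&(h[...,0]<95)&(h[...,1]>40)&(abs(W[...,2]-.05)<.004)
    print(n,r.sum(),g.sum())
    for k,zz,s in((r,z,"block"),(red,.093,"red"),(g,.05,"green")):
      if k.sum()>50:ext(m,T,k,zz,yaw,s)
    if r.sum()>50:print(rect(m,T,r,z))
E
python3 -c "
from h import *
check()"
```

```text
time: 10.55
ee_pos: [0.5436, 0.0119, 0.0773]
tcp_rot: [-90.0, 0.1, -17.3]
wrist_force: [-1.1, -0.2, -0.7]
opening: 0.0854
time: 11.05
ee_pos: [0.5302, -0.0448, 0.2207]
tcp_rot: [-89.9, -0.4, -17.4]
wrist_force: [0.3, 0.4, 0.4]
opening: 0.0854
time: 11.25
ee_pos: [0.5291, -0.0428, 0.2149]
tcp_rot: [-90.0, 0.1, -17.3]
wrist_force: [0.7, 0.1, 0.0]
opening: 0.0853
wrist 10913 3287
block x [485.9 544.8] y [124.6 219.3]
red x [485.9 544.5] y [125.4 219.3]
green x [473.8 556.7] y [110.8 233.1]
(array([543.2,  10.9]), 59.4, 94.8, -17.2)
top 420 158
block x [485.5 545.5] y [179.5 216.8]
red x [485.4 544.9] y [182.7 216.8]
green x [473.5 555.4] y [182.7 231.2]
(array([551.2,  36. ]), 38.6, 60.5, 73.3)
scene 1255 514
block x [485.2 547.1] y [121.9 216.8]
red x [485.3 547.1] y [122.3 216.8]
green x [474.2 559.3] y [107.7 231. ]
(array([543.9,   8. ]), 64.1, 95.7, -17.3)
```

Red is now centred on the pad within about 0.3 mm (wrist) and released. Next is the silver module.

```bash
python3 -m jog '[[0,-0.5,-1.5,0,0,0,0.9],[0,-1,-3,0,0,0,1.8],[0,-1.5,-4.6,0,0,0,2.8],[0,-2,-6.2,-0.3,0,0,3.8],[0,-2.5,-7.7,-0.6,0,0,4.8]]'
python3 -m jog '[[0,-0.5,-1.5,-0.4,0,0,0.9],[0,-1,-3,-0.8,0,0,1.8],[0,-1.3,-4,-1.2,0,0,2.36],[0,-1.3,-4,-1.2,0,0,2.36],[0,-1.3,-4,-1.2,0,0,2.36]]'
python3 -m jog '[[0,0,0,0,0,0,0],[0,0,0,0,0,0,0]]'
python3 -c "
from h import *
look(.043,'w4')"
```

```text
time: 11.9
ee_pos: [0.4662, -0.2368, 0.2001]
tcp_rot: [-90.0, 0.0, 6.9]
wrist_force: [1.0, 0.2, 0.6]
opening: 0.0855
time: 12.4
ee_pos: [0.434, -0.3355, 0.17]
tcp_rot: [-89.9, 0.0, 18.4]
wrist_force: [-0.9, 0.3, 0.2]
opening: 0.0857
time: 12.6
ee_pos: [0.4349, -0.3347, 0.1712]
tcp_rot: [-90.0, -0.0, 18.6]
wrist_force: [-0.4, 0.3, -0.3]
opening: 0.0855
[ 0.4349 -0.3347  0.1712] [-9.002e+01 -2.000e-02  1.856e+01] t 12.6
(array([ 434.5, -336.3]), 59.5, 95.1, 18.4) zmed 0.04212394250550752
```

View pics/w4.png

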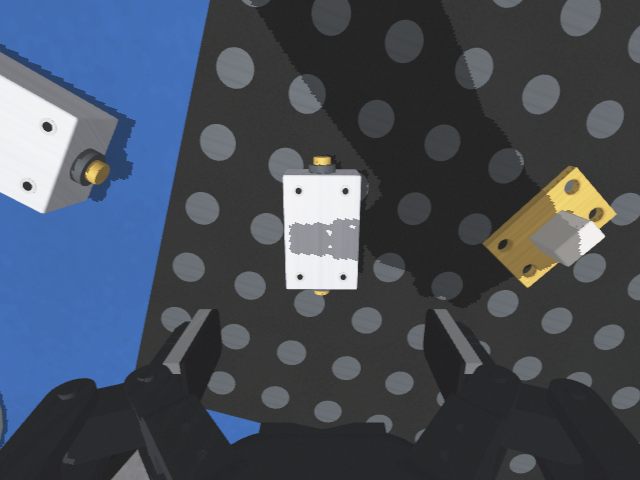

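Silver (right size, 59.5x95) is at [321,232], alone between the jaws; the oversized one is off to the left. Going down to grip.

```bash
python3 -m jog '[[0,0,-0.06,-1.7,0,0,-0.03],[0,0,-0.06,-3.4,0,0,-0.03],[0,0,-0.06,-5,0,0,-0.03],[0,0,-0.06,-6.2,0,0,-0.03],[0,0,-0.06,-6.36,0,0,-0.03]]'
python3 -m jog '[[0,0,0,0,0,0,0],[1,0,0,0,0,0,0],[1,0,0,0,0,0,0],[1,0,0,0,0,0,0],[1,0,0,0,0,0,0]]' 70
python3 -m jog '[[1,0,0,0,0,0,0],[1,0,0,0.3,0,0,0],[1,0,0,1,0,0,0],[1,0,0,1,0,0,0],[1,0,0,1,0,0,0]]'
```

```text
time: 13.15
ee_pos: [0.4327, -0.335, 0.0082]
tcp_rot: [-89.7, 0.2, 18.4]
wrist_force: [-0.1, 0.2, 0.7]
opening: 0.0856
time: 13.65
ee_pos: [0.4355, -0.3379, 0.0143]
tcp_rot: [-90.2, -0.1, 18.3]
wrist_force: [-1.2, 1.4, 6.0]
opening: 0.0588
time: 14.15
ee_pos: [0.4346, -0.3373, 0.0371]
tcp_rot: [-90.0, -0.0, 18.3]
wrist_force: [0.6, -0.4, -4.6]
opening: 0.0588
```

```bash
python3 -m jog '[[1,0,0,1.5,0,0,0],[1,0.2,0.6,3,0,0,-0.5],[1,0.6,2,4.2,0,0,-1.3],[1,1.1,3.6,4.9,0,0,-2.3],[1,1.6,5.2,4.9,0,0,-3.3]]'
python3 -m jog '[[1,0.5,1.6,0,0,0,-0.9],[1,1,3.2,0,0,0,-1.8],[1,1.5,4.9,0,0,0,-2.7],[1,1.9,6.2,0,0,0,-3.2],[1,2.2,7.2,0,0,0,-3.6]]'
python3 -m jog '[[1,0.4,1,0,0,0,-0.2],[1,0.4,1,0,0,0,-0.2],[1,0.4,1,0,0,0,-0.2],[1,0.4,1,0,0,0,-0.2]]'
python3 -c "
from h import *
o=bot.get_obs();print(o['ee_pos'],o['tcp_rot'])"
```

```text
time: 14.65
ee_pos: [0.4754, -0.2064, 0.1616]
tcp_rot: [-90.1, -0.2, 1.6]
wrist_force: [1.4, -0.4, -4.7]
opening: 0.0585
time: 15.15
ee_pos: [0.5294, -0.0249, 0.1583]
tcp_rot: [-90.0, 0.1, -16.2]
wrist_force: [0.4, -1.0, -3.5]
opening: 0.0589
time: 15.55
ee_pos: [0.5389, -0.0027, 0.1588]
tcp_rot: [-90.0, 0.0, -17.2]
wrist_force: [-0.6, -0.3, -5.2]
opening: 0.0585
[ 0.53894425 -0.00265791  0.15875159] [-9.00272456e+01  4.81018852e-02 -1.71715157e+01]
```

```bash
python3 -m jog '[[1,0.21,0.57,0,0,0,-0.01],[1,0.21,0.57,-0.6,0,0,-0.01],[1,0.21,0.57,-1.3,0,0,-0.01],[1,0.21,0.57,-1.85,0,0,-0.01],[1,0.21,0.57,-1.85,0,0,-0.01]]'
python3 -m jog '[[1,0,0,0,0,0,0],[1,0,0,0,0,0,0],[1,0,0,0,0,0,0]]'
```

```text
time: 16.05
ee_pos: [0.5432, 0.0119, 0.1102]
tcp_rot: [-90.1, 0.2, -17.2]
wrist_force: [0.3, 0.3, -3.7]
opening: 0.0586
time: 16.35
ee_pos: [0.545, 0.0121, 0.1139]
tcp_rot: [-90.0, -0.1, -17.2]
wrist_force: [-0.5, -0.2, -4.3]
opening: 0.0586
```

```bash
python3 -m jog '[[1,-0.02,-0.01,-0.15,0,0,0],[1,-0.02,-0.01,-0.3,0,0,0],[1,-0.02,-0.01,-0.35,0,0,0],[1,-0.02,-0.01,-0.37,0,0,0],[1,-0.02,-0.01,-0.37,0,0,0]]'
```

```text
time: 16.85
ee_pos: [0.5441, 0.0119, 0.1044]
tcp_rot: [-90.0, -0.0, -17.2]
wrist_force: [-3.8, 0.8, 4.5]
opening: 0.0589
```

Contact (weight transferred). Release, back off, check.

```bash
python3 -m jog '[[0.7,0,0,0,0,0,0],[0,0,0,0,0,0,0],[0,0,0,0,0,0,0],[0,0,0,0,0,0,0],[0,0,0,0.6,0,0,0]]'
python3 -m jog '[[0,0,0,1.5,0,0,0],[0,-0.2,-0.7,3,0,0,0],[0,-0.4,-1.5,4.5,0,0,0],[0,-0.6,-2.2,5.5,0,0,0],[0,-0.6,-2.2,5.5,0,0,0]]'
python3 -m jog '[[0,0,0,0,0,0,0],[0,0,0,0,0,0,0]]'
python3 -c "
from h import *
o=bot.get_obs();print(o['ee_pos'],o['tcp_rot'])
check(z=.133)
p,d=bot.camera('wrist');cv2.imwrite('pics/w5.png',p[:,:,::-1])"
```

```text
time: 17.35
ee_pos: [0.5431, 0.0118, 0.1173]
tcp_rot: [-90.1, 0.2, -17.2]
wrist_force: [-0.2, 0.0, 0.5]
opening: 0.0854
time: 17.85
ee_pos: [0.5297, -0.0447, 0.2615]
tcp_rot: [-89.9, -0.4, -17.3]
wrist_force: [0.9, 0.6, 0.4]
opening: 0.0854
time: 18.05
ee_pos: [0.5289, -0.0428, 0.2556]
tcp_rot: [-90.0, 0.1, -17.2]
wrist_force: [-0.3, 0.4, -1.4]
opening: 0.0857
[ 0.52892245 -0.04276382  0.25557115] [-9.00057306e+01  6.32187263e-02 -1.72007216e+01]
wrist 10897 982
block x [485.6 544.4] y [126.  220.6]
green x [473.7 556.9] y [112.9 233.5]
(array([543.2,  12.3]), 59.4, 94.7, -17.2)
top 451 111
block x [485.  545.2] y [181.1 218.1]
green x [473.6 500.6] y [186.2 231.3]
(array([550.9,  37.3]), 37.7, 61.2, 73.3)
scene 1321 478
block x [485.1 547.5] y [123.2 218. ]
green x [484.8 559.7] y [107.8 231. ]
(array([543.9,   9.2]), 63.9, 95.8, -17.4)
```

View pics/w5.png

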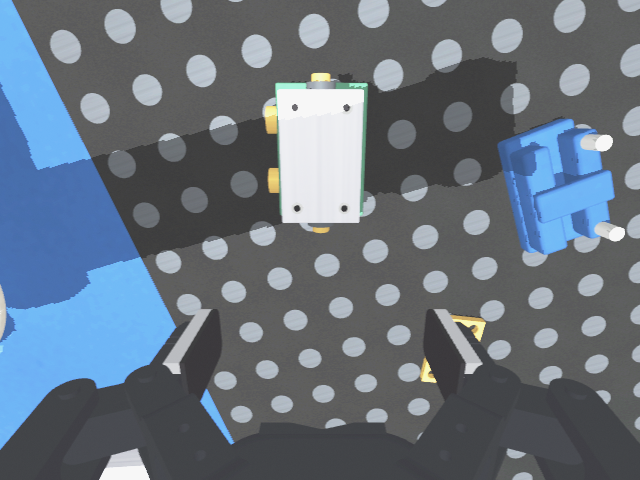

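Silver at [320,155] sits squarely on red: 1.3 mm off in y, 0.35 mm in x, yaw equal to 0.1°. All cameras agree, which is good enough. Now the cover.

```bash
python3 -m jog '[[0,0.6,-1.5,0,0,0,-0.4],[0,1.2,-3,-0.3,0,0,-0.8],[0,1.8,-4.5,-0.8,0,0,-1.2],[0,2.4,-6,-1.3,0,0,-1.6],[0,3,-7.4,-1.9,0,0,-2]]'
python3 -m jog '[[0,0.5,-1.2,-0.7,0,0,0],[0,0.88,-2,-1.4,0,0,-0.04],[0,0.88,-2,-1.4,0,0,-0.04],[0,0.88,-2,-1.4,0,0,-0.04]]'
python3 -m jog '[[0,0,0,0,0,0,0],[0,0,0,0,0,0,0]]'
cat >> h.py <<'E'
def cover(m,T,p,W,zp,near=None):
    "hole pattern centre of a brass plate whose upper face is at zp, and its rectangle"
    h=cv2.cvtColor(p,cv2.COLOR_RGB2HSV)
    b=((h[...,0]>14)&(h[...,0]<32)&(h[...,1]>70)&(abs(W[...,2]-zp)<.007)).astype(np.uint8)
    b=cv2.morphologyEx(b,cv2.MORPH_CLOSE,np.ones((3,3)))
    print("plate",rect(m,T,b,zp))
    return b
E
python3 -c "
from h import *
m,T,p,W=look(.051,'w6')
cover(m,T,p,W,.013)"
```

```text
time: 18.75
ee_pos: [0.6045, -0.2295, 0.208]
tcp_rot: [-90.0, 0.0, -27.3]
wrist_force: [-0.2, 0.7, 0.2]
opening: 0.0855
time: 19.15
ee_pos: [0.6257, -0.2777, 0.1727]
tcp_rot: [-90.0, 0.1, -27.4]
wrist_force: [-0.7, 0.1, -0.1]
opening: 0.085
time: 19.35
ee_pos: [0.6263, -0.2772, 0.1752]
tcp_rot: [-90.0, -0.1, -27.3]
wrist_force: [-0.5, 0.1, -0.6]
opening: 0.0854
[ 0.6263 -0.2772  0.1752] [-89.99  -0.1  -27.35] t 19.35
(array([ 629.3, -276.9]), 19.7, 36.4, -23.5) zmed 0.049675925377551944
plate (array([ 635.7, -262.5]), 59.7, 63.5, -23.7)
```

View pics/w6.png

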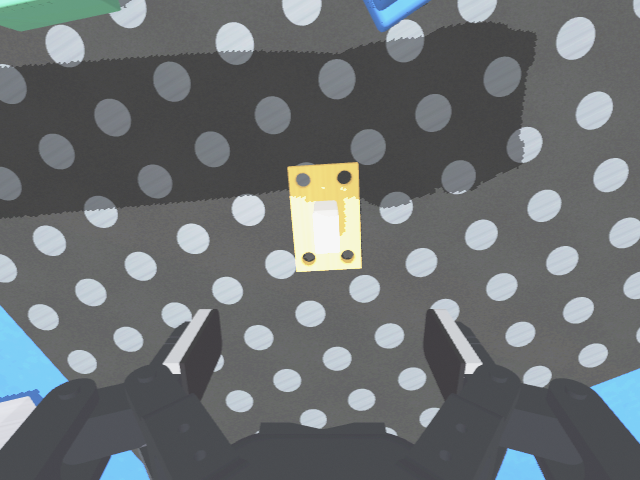

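Cover alone at [325,217], lug [327,227]; actual yaw is −23.6° (a fix on the top-view estimate). Turn and go down on the lug.

```bash
python3 -m jog '[[0,0.1,-0.04,-1.4,0,0,0.75],[0,0.1,-0.04,-2.8,0,0,0.75],[0,0.1,-0.04,-4.2,0,0,0.75],[0,0.1,-0.04,-5.4,0,0,0.75],[0,0.1,-0.04,-6,0,0,0.75]]'
python3 -m jog '[[0,0,0,-0.17,0,0,0],[0,0,0,-0.17,0,0,0],[0.5,0,0,-0.17,0,0,0],[0.5,0,0,-0.17,0,0,0],[0.6,0,0,-0.17,0,0,0]]' 90
python3 -m jog '[[1,0,0,0,0,0,0],[1,0,0,0,0,0,0],[1,0,0,0,0,0,0],[1,0,0,0,0,0,0],[1,0,0,0,0,0,0]]'
```

```text
time: 19.9
ee_pos: [0.6275, -0.2781, 0.0214]
tcp_rot: [-90.0, 0.2, -23.6]
wrist_force: [0.2, -0.1, 1.0]
opening: 0.0855
time: 20.4
ee_pos: [0.6292, -0.2794, 0.0208]
tcp_rot: [-90.0, -0.1, -23.7]
wrist_force: [-0.3, -0.3, 0.3]
opening: 0.0441
time: 20.9
ee_pos: [0.6289, -0.2793, 0.0202]
tcp_rot: [-90.0, -0.1, -23.7]
wrist_force: [0.4, -0.5, 5.1]
opening: 0.019
```

```bash
python3 -m jog '[[1,0,0,0.5,0,0,0],[1,0,0,2,0,0,0],[1,0,0,3.7,0,0,0],[1,-0.2,0.6,5.4,0,0,0.1],[1,-0.5,1.8,7.2,0,0,0.2]]'
python3 -m jog '[[1,-0.4,1.5,0.3,0,0,0.2],[1,-0.9,3.1,0.3,0,0,0.4],[1,-1.4,4.7,0.3,0,0,0.6],[1,-1.8,6.2,0.3,0,0,0.8],[1,-2.2,7.5,0.3,0,0,0.95]]'
python3 -m jog '[[1,-0.4,1.5,0,0,0,0.12],[1,-0.7,2.34,0,0,0,0.12],[1,-0.7,2.34,0,0,0,0.12],[1,-0.7,2.34,0,0,0,0.12],[1,-0.7,2.34,0,0,0,0.12]]'
python3 -c "
from h import *
o=bot.get_obs();print(o['ee_pos'],o['tcp_rot'])"
```

```text
time: 21.4
ee_pos: [0.616, -0.2373, 0.197]
tcp_rot: [-90.0, 0.1, -22.8]
wrist_force: [0.2, -0.1, -2.4]
opening: 0.0189
time: 21.9
ee_pos: [0.5606, -0.0473, 0.2034]
tcp_rot: [-90.0, 0.0, -17.8]
wrist_force: [0.4, -0.2, -2.9]
opening: 0.0187
time: 22.4
ee_pos: [0.5443, 0.0087, 0.2032]
tcp_rot: [-90.0, 0.0, -17.3]
wrist_force: [0.1, -0.2, -2.9]
opening: 0.0186
[0.5442717  0.00871617 0.20317751] [-9.00187720e+01  1.58405836e-02 -1.73445755e+01]
```

```bash
python3 -m jog '[[1,-0.01,0.115,-0.4,0,0,0.02],[1,-0.01,0.115,-0.9,0,0,0.02],[1,-0.01,0.115,-1.25,0,0,0.02],[1,-0.01,0.115,-1.45,0,0,0.02],[1,-0.01,0.115,-1.5,0,0,0.02]]'
python3 -m jog '[[1,0,0,0,0,0,0],[1,0,0,0,0,0,0],[1,0,0,0,0,0,0]]'
python3 -c "
from h import *
o=bot.get_obs();print(o['ee_pos'],o['tcp_rot'])
for n in('wrist','scene','top'):
    m,T=extr(n);p,d=bot.camera(n);W=world(m,T,d);np.savez('pics/f_'+n,p=p,d=d,T=T)
    if n!='top':cv2.imwrite('pics/f_'+n+'.png',p[:,:,::-1] if n=='wrist' else cv2.resize(p[210:330,250:410,::-1],(800,600),interpolation=2))
    near=np.hypot(W[...,0]-.542,W[...,1]-.01)<.09
    h=cv2.cvtColor(p,cv2.COLOR_RGB2HSV);br=(h[...,0]>14)&(h[...,0]<32)&(h[...,1]>60)
    c=near&br&(abs(W[...,2]-.158)<.006)
    if c.sum()>50:
        ext(m,T,c,.158,-17.2,n+' plate');print('z',np.median(W[c][:,2]),rect(m,T,c,.158))
        # plane tilt
        A=W[c];cf=np.linalg.lstsq(np.c_[A[:,:2],np.ones(len(A))],A[:,2],rcond=None)[0];print('tilt deg',np.degrees(cf[:2]))
    s=near&(abs(W[...,2]-.133)<.004)&~br
    if s.sum()>50:ext(m,T,s,.133,-17.2,n+' silver')
"
```

```text
time: 22.9
ee_pos: [0.5435, 0.0121, 0.1646]
tcp_rot: [-90.0, 0.1, -17.2]
wrist_force: [1.2, 0.4, -2.6]
opening: 0.0186
time: 23.2
ee_pos: [0.5442, 0.0123, 0.1662]
tcp_rot: [-90.0, -0.0, -17.2]
wrist_force: [-0.4, 1.1, -2.3]
opening: 0.0187
[0.54416847 0.0122827  0.1662189 ] [-8.99830058e+01 -4.38849672e-02 -1.72070347e+01]
wrist plate x [485.4 545.1] y [164.5 223.1]
z 0.15811405449852614 (array([548.6,  29.8]), 60.1, 64.7, -17.1)
tilt deg [-0.13260249 -0.72088925]
wrist silver x [487.  543.5] y [199. 221.]
scene plate x [484.  548.2] y [124.8 219.3]
z 0.1589090314022394 (array([544.3,  10.9]), 65.3, 96.7, -17.9)
tilt deg [-0.65577734  0.06298918]
scene silver x [493.6 547.3] y [121.8 217.1]
```

View pics/f_wrist.png

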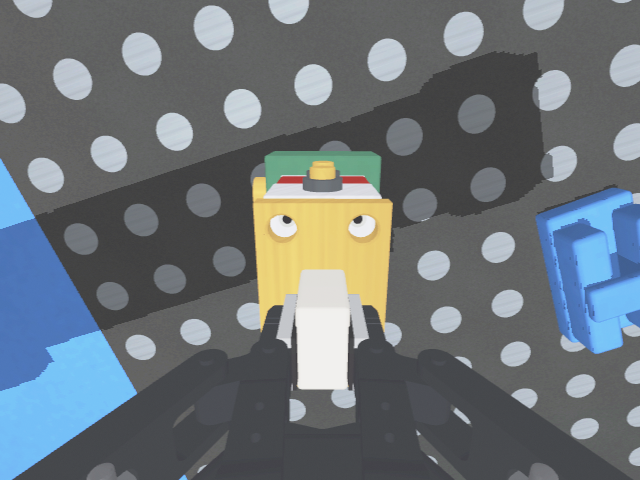

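View pics/f_scene.png

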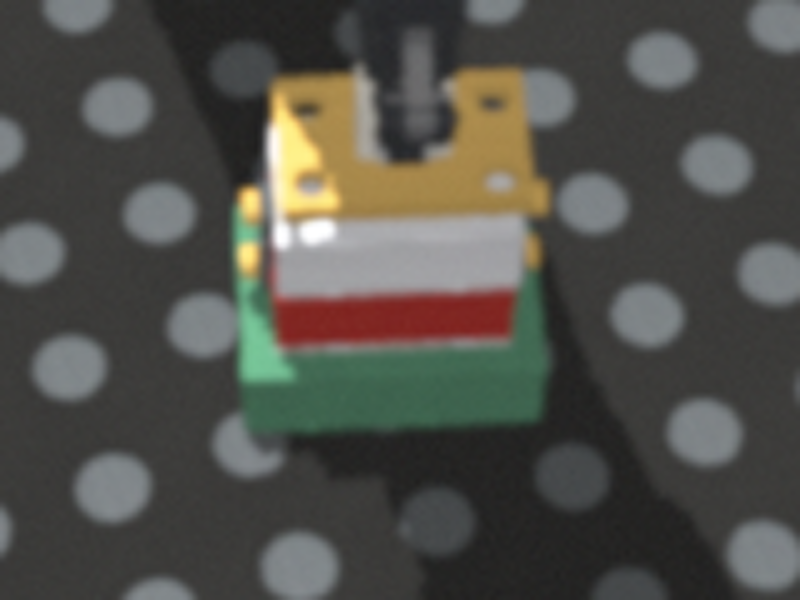

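The plate hovers over the stack; the wrist view shows the silver's black spots through the holes at [284,226] and [362,226]. I'll compare hole and spot centres metrically.

```bash
cat > holes.py <<'E'
from h import *
def holes(p,T,m):
    h=cv2.cvtColor(p,cv2.COLOR_RGB2HSV);a=np.radians(-17.2);Q=np.array([[np.cos(a),-np.sin(a)],[np.sin(a),np.cos(a)]])
    for u0 in(284,362):
        R0=(slice(200,252),slice(u0-25,u0+26))
        br=(h[R0][...,0]>14)&(h[R0][...,0]<32)&(h[R0][...,1]>60)
        cs,hi=cv2.findContours((~br).astype(np.uint8),cv2.RETR_CCOMP,cv2.CHAIN_APPROX_NONE)
        c=min([c for c in cs if cv2.contourArea(c)>60],key=lambda c:np.hypot(*(np.array(cv2.minEnclosingCircle(c)[0])-[25,27])))
        (cx,cy),_,_=cv2.fitEllipse(c);k=np.zeros(br.shape,np.uint8);cv2.drawContours(k,[c],-1,1,-1)
        d=(p[R0].max(2)<70)&(k>0);v,u=np.nonzero(d)
        off=np.array([u0-25,200.])
        H=onplane(m,T,(np.array([[cx,cy]])+off),.158)[:,:2]@Q*1000
        S=onplane(m,T,(np.array([[u.mean(),v.mean()]])+off),.133)[:,:2]@Q*1000
        print("hole px",np.round([cx,cy]+off,1),"area",cv2.contourArea(c),"spot px",np.round([u.mean(),v.mean()]+off,1),d.sum(),"hole",np.round(H,1),"spot",np.round(S,1),"diff",np.round(H-S,1))
E
python3 -c "
from holes import *
f=np.load('pics/f_wrist.npz');holes(f['p'],f['T'],bot.camera_model('wrist'))"
```

```text
hole px [282.7 225.6] area 419.0 spot px [286.2 219.2] 42 hole [[497.7 211.6]] spot [[496.8 207.9]] diff [[0.9 3.7]]
hole px [361.8 225.8] area 413.0 spot px [357.6 219.4] 39 hole [[532.4 211.6]] spot [[533.1 207.9]] diff [[-0.7  3.7]]
```

```bash
python3 -m jog '[[1,-0.026,-0.084,-0.03,0,0,0],[1,-0.026,-0.084,-0.03,0,0,0],[1,-0.026,-0.084,-0.03,0,0,0],[1,-0.026,-0.084,-0.03,0,0,0],[1,-0.026,-0.084,-0.03,0,0,0]]'
cat >> holes.py <<'E'
def final():
  o=bot.get_obs();print(o['ee_pos'],o['tcp_rot'],o['wrist_force'],o['time'])
  for n in('wrist','scene'):
    m,T=extr(n);p,d=bot.camera(n);W=world(m,T,d)
    if n=='wrist':
        holes(p,T,m);cv2.imwrite('pics/g_wrist.png',cv2.resize(p[170:290,240:400,::-1],(800,600),interpolation=2))
    near=np.hypot(W[...,0]-.542,W[...,1]-.01)<.09
    h=cv2.cvtColor(p,cv2.COLOR_RGB2HSV);br=(h[...,0]>14)&(h[...,0]<32)&(h[...,1]>60)
    c=near&br&(abs(W[...,2]-.158)<.006)
    ext(m,T,c,.158,-17.2,n+' plate');print('z',np.median(W[c][:,2]))
    ext(m,T,near&(abs(W[...,2]-.133)<.004)&~br,.133,-17.2,n+' silver')
E
python3 -c "
from holes import *
final()"
```

```text
time: 23.85
ee_pos: [0.5433, 0.0102, 0.165]
tcp_rot: [-90.0, -0.0, -17.2]
wrist_force: [0.2, 0.2, -3.0]
opening: 0.0188
[0.54332963 0.01016453 0.1649843 ] [-8.99980469e+01 -3.91213367e-03 -1.72092693e+01] [ 0.18868115  0.19404281 -2.98726328] 23.85
hole px [282.7 225.7] area 418.5 spot px [286.1 217.5] 16 hole [[497.6 209.7]] spot [[496.7 206.9]] diff [[1.  2.8]]
hole px [361.7 225.8] area 412.5 spot px [358.7 217.5] 16 hole [[532.1 209.7]] spot [[533.3 206.9]] diff [[-1.2  2.7]]
wrist plate x [485.5 544.7] y [163.  220.6]
z 0.15688534223593684
wrist silver x [486.5 544. ] y [197.1 220.9]
scene plate x [484.5 548.3] y [121.3 216.7]
z 0.1578806897331414
scene silver x [518.4 547.8] y [122.9 217.2]
```

View pics/g_wrist.png

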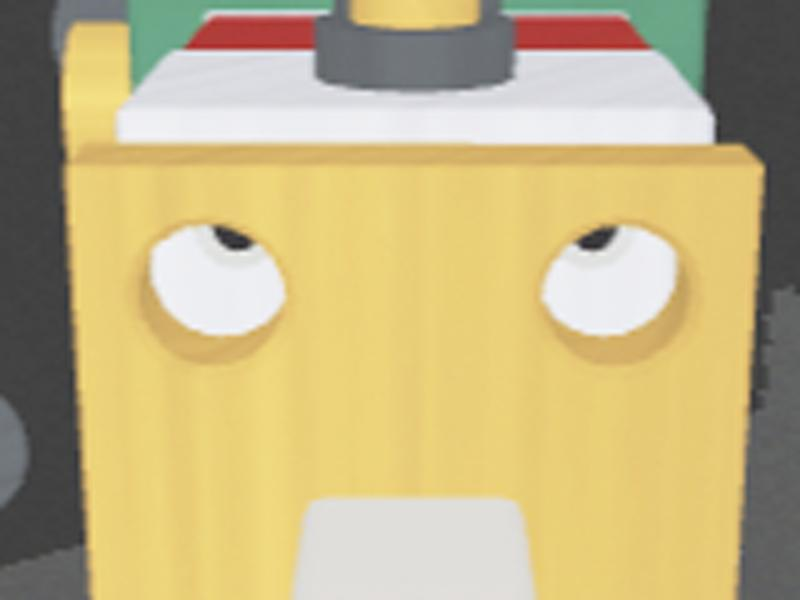

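Allowing for the visible hole wall, the wrist view gives about 0 mm offset and scene about −1.2 mm in y. I'll nudge 0.6 mm, settle and take a last check.

```bash
python3 -m jog '[[1,0.007,0.023,0,0,0,0],[1,0.007,0.023,0,0,0,0],[1,0.007,0.023,0,0,0,0],[1,0.007,0.023,0,0,0,0],[1,0.007,0.023,0,0,0,0]]'
python3 -m jog '[[1,0,0,0,0,0,0],[1,0,0,0,0,0,0],[1,0,0,0,0,0,0],[1,0,0,0,0,0,0],[1,0,0,0,0,0,0]]'
python3 -c "
from holes import *
final();print(np.abs(bot.get_obs()['qd']).max())"
```

```text
time: 24.45
ee_pos: [0.5435, 0.0107, 0.165]
tcp_rot: [-90.0, -0.0, -17.2]
wrist_force: [1.0, -0.1, -3.7]
opening: 0.0184
time: 24.95
ee_pos: [0.5435, 0.0107, 0.165]
tcp_rot: [-90.0, 0.0, -17.2]
wrist_force: [1.2, -0.1, -3.1]
opening: 0.0185
[0.54348021 0.01073123 0.16496579] [-8.99991126e+01  7.56017286e-04 -1.72098665e+01] [ 1.17501977 -0.11181347 -3.13325055] 24.95
hole px [282.7 225.7] area 419.5 spot px [286. 218.] 24 hole [[497.6 210.3]] spot [[496.6 207.2]] diff [[1.1 3.1]]
hole px [361.7 225.8] area 412.5 spot px [358.6 218. ] 24 hole [[532.1 210.3]] spot [[533.3 207.3]] diff [[-1.2  3. ]]
wrist plate x [485.5 544.6] y [163.5 221.2]
z 0.1568707359054538
wrist silver x [486.5 544. ] y [197.7 221. ]
scene plate x [484.5 548.4] y [122.1 217.4]
z 0.1577499585263411
scene silver x [517.4 547.5] y [122.9 217.1]
0.15277423837920978
```

Edges now agree within about 0.5 mm in both cameras (far y: wrist 221.2 vs 221.0, scene 217.4 vs 217.1). The cover is level and still.

```bash
python3 -c "
from workcell import bot
print(bot.job_done())"
```

```text
the job is handed in; nothing more can be done
None
```

The valve stack is built and handed in at about 25 s. The arm is holding the brass cover by its lug above the silver module. I never touched the bolt tray, wrench or caliper.

- **Red module:** my first placement was about 3 mm off, so I re-gripped it, shifted it and set it down again. It then sat within about 0.3 mm of the pad centre and was released.
- **Silver module:** set down on the red one and released. It is about 1.3 mm off along its length and 0.3 mm across, with the yaw matching to 0.1°. I left that as it was.
- **Cover:** held level (tool tilt about 0°) and still. Its underside is about 15 mm above the silver module, and the wrist carries only about 3 N, the plate's own weight.

**Disagreements in the last checks:**
- **Plate edges:** the far edges of plate and silver agree within about 0.3 mm in both cameras. The scene camera's near edges differ by 0.8 mm.
- **Hole centres:** the raw hole-to-spot check still showed about 3 mm along the length. I discounted it because the hole walls and half-hidden spots bias it. Corrected by hand, it came out within about 1 mm.
- **Near holes:** the two near the gripper's side were hidden from the wrist camera, so I did not check them directly.

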